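# Clamp the brass plate in the jeweller's fixture

## Robot

A 7-joint arm with a two-finger parallel gripper is mounted at the origin on the work surface. World frame = base frame: x ahead of the robot, y to its left, z up, the work surface at z = 0. Lengths are in m, angles in rad, forces in N, time in s.
With the tool pointing down it reaches from about 0.4 to 0.9 m from the base axis. Payload 5.5 kg.
Tool frame: the origin (TCP) lies midway between the tips of the shut fingers; the grasp point (between the pads) lies 19 mm behind it; z points along the fingers, y is the line along which they close (so a half turn about z gives the same grasp; the last joint's range is limited). The gripper opens to 92 mm and grips with 3 to 60 N. Pads are 19 mm wide; open, the fingers measure 130 mm over their backs; the gripper's body (75 mm by 190 mm) begins 47 mm behind the grasp point.
Start: joints at [-1.043, 0.501, -0.427, 1.55, 0.221, 1.138, -0.21], TCP at [0.17, 0.627, 0.202] pointing down, gripper open.
Joint ranges: [-2.88, 2.88], [-0.31, 2.03], [-1.54, 1.56], [0.2, 2.42], [-1.41, 4.55], [0.19, 2.02], [-2.57, 2.57]. Speed limits (rad/s): [2.57, 2.57, 3.14, 3.14, 3.14, 3.14, 3.14].

## Interface

Orientations are given as a unit quaternion [w, x, y, z].
In Python, from workcell import bot, optics gives the robot as it stands.
- The arm moves only by the tool drive_tool, never from a script. Its argument "commands" is a list of rows, each a list of 7 numbers: the opening, from -1 (shut) to 1 (fully open), then the shift along the tool's x, y, z scaled (see below), then the turn, a rotation vector about the tool's x, y, z scaled (see below). In form: [[claw, x, y, z, ax, ay, az], ...]. A call has exactly 10 rows; each row shifts and turns the commanded pose from where the row before left it, along the tool's axes as they then stand; what a row does not reach is not made up. The controller multiplies each number of a shift by 0.06 m and each number of a turn by 10 degrees. A row lasts 1/8 s, in which the tool goes at most 62.5 mm and 10.7 degrees, less where a joint would pass 70% of its speed; a pose out of reach is approached as far as the arm can. A call with a number of a shift or a turn outside -1 to 1 is refused whole. A call with a gripper value outside its range is refused whole. The fingers move at their own pace and stop on an object; "squeeze" is the grip in N (left out, the last holds). Time passes only in rows, so rows that do not move let the fingers close, or fill a call up. It gives the time, the measured TCP pose, the force, the opening and the grip force at its end, in the units of the state.
- bot.sense(): the state, without advancing time (a new reading comes with each control period).
- optics.get_image(name): name is "scene" or "top"; returns a dict with "pixels" (480x640x3 uint8, red, green, blue), "z_map" (480x640 float32, m along the optical axis (not along the pixel's ray), 0 where there is no reading), "camera_matrix" (3x3 intrinsics, pixels), "origin" and "attitude" of the camera in the world. Camera axes: x right, y down, z forward; pixel columns grow to the right and rows downward; lengths in m; the calibration is good to about 2 mm. A picture is of the moment at which its call begins.
- bot.hand_in(): hands the job in; it is judged then, once.
The state is a dict: "time": time; "joint_pos": joint angles; "qvel": joint speeds; "joint_torque": joint torques, N m; "tool_pos": TCP position; "eef_rot": TCP orientation; "force": force on the tool from outside, world axes, zero at the start; "torque": the same for the moment, N m; "opening": opening from 0.0 (shut) to 1.0 (fully open); "gripper_force": force on a finger pad.
Only numpy, scipy, OpenCV 4.12 (cv2) and the standard library are available. Lean on these libraries where they do the work, as an engineer would, in place of code of your own. Each camera call takes 0.05 s, during which the arm holds its last target. There are 200 camera calls.

## Task

Push the swung-out clamp strap of the fixture over the brass plate until it stops against the catch post, then press the raised cam lever fully down to lock it. Only push: leave the plate where it lies, do not lift or shift any of the loose things around, and do not press the lever down before the strap is over.

Things in the scene. Friction and masses are not known exactly. Their poses are not given: they have to be found in the camera images.
- fixture: Clamping fixture fixed to the bench, dark steel base 130 (x) x 220 (y) x 12 mm; origin at its underside's centre. In its frame (x roughly away from the robot, z up; mm): strap pivot axis at (0, 75), catch post 22 x 30, 70 tall, at (-24, -75), lever's hinge pin at (0, -75), 58 above the bench. The brass plate lies at the middle against two low stops (tops 18 above the bench).
- strap (a joint): Angle of the clamp strap about its vertical pivot, rad: 0 = fully over, along the fixture's -y from the pivot, across the plate and under the cam, on its stop; grows (to 1.6) as the free end swings out to the far side (fixture's +x). Stays where left; moves at about 1 N sideways 100 mm from the pivot. It only turns.
- strap_push (a point): Point at mid width and thickness of the strap, 100 mm from its pivot axis. The strap is a steel bar 20 mm wide, 32 to 44 mm above the bench, free end 162 mm from the pivot. At 75 mm from the pivot a 20 mm round clamping foot hangs below it to 18 mm above the bench, and a low nut rises to 51 mm. The point's -y points from pivot to free end.
- cam_lever (a joint): Angle of the cam lever above level, rad: 0 = fully down, level, on its stop (locked); it starts raised (0.7 to 0.95). It hinges at the catch post on a level pin along the fixture's x and points outward, to the fixture's -y. Stays where left; friction 0.2 N m (about 3 N at the paddle), no spring.
- lever_pad (a point): Point on the upper face of the lever's paddle, 70 mm from the hinge pin, 4 mm above the lever's mid-line. The lever is a steel bar 14 mm wide, 8 mm thick, with a paddle 24 mm wide and 32 mm long at its end; tip 87 mm from the pin. Below it are only the base's edge and the bench.
- plate: Loose brass plate, 36 x 70 x 4 mm, lying on the fixture's base under the strap's path (top 16 mm above the bench); origin at the centre of its underside. It must stay where it is.
- ring_band: Loose plain steel ring, 23 mm across, 7 mm high, lying on the fixture's base on the robot side; leave it alone. Origin under its centre.
- setter: Loose small wooden pawn-shaped setting punch, 22 mm across, 42 mm tall, standing on the fixture's base on the robot side; leave it alone. Origin under its centre.
- bench_block: Loose steel bench block 62 x 62 x 22 mm on the bench; leave it alone.
- flux_jar: Loose small jar, 42 mm across, 50 mm tall, on the bench; leave it alone.
- hammer: Loose hammer, 220 mm long, lying on the bench; leave it alone.
- screwdriver: Loose wooden-handled screwdriver, 170 mm long, lying on the bench beyond the fixture; leave it alone.
- tin: Loose open metal cup, 64 mm across, 40 mm tall, on the bench; leave it alone.

How it is judged:
On the way, in this order (a step that is already met when the one before it is completed fails the run):
1. the strap is over the plate, against the catch post, with the lever still raised (value of joint strap below 0.07 rad and value of joint cam_lever above 0.4 rad), for 0.2 s.
2. the cam lever is fully down (value of joint strap below 0.07 rad and value of joint cam_lever below 0.08 rad), for 0.2 s.
At the end, for the whole second after the job is handed in: Strap fully over (joint below 0.07 rad), cam lever fully down (joint below 0.08 rad), the plate at rest within 8 mm of where it lay, the other loose things within 20 mm of where they were (all of step 2 and distance of plate from where it was at the start of the episode below 0.008 m and linear speed of plate below 0.02 m/s and distance of each of ring_band, setter, bench_block, flux_jar, hammer, screwdriver, tin from where it was at the start of the episode below 0.02 m); the robot touches nothing.
It fails at once if the lever is pressed down before the strap is over (value of joint strap above 0.15 rad and value of joint cam_lever below 0.4 rad).
It fails at once if the plate is lifted or shifted (more than 8 mm) (distance of plate from where it was at the start of the episode above 0.008 m).
It fails at once if another loose thing is lifted, carried or knocked away (more than 20 mm) (distance of any of ring_band, setter, bench_block, flux_jar, hammer, screwdriver, tin from where it was at the start of the episode above 0.02 m).
It also fails if it takes over 51 s, if anything falls off the work surface, if the arm or the gripper's body presses on something with over 40 N, if the wrist force passes 120 N, or if a joint passes its speed limit or range.

## Working session

There is one attempt and no reset: what is moved stays moved. The work goes in short steps, Python scripts to look and compute and a tool call to move; the robot and the scene stay as the last step left them, time stands still between calls to the robot, and variables do not carry over. Pictures are saved under pics/ and viewed, at most 11 in all, crops included, and the job is handed in when it is done.

Besides the shell and the picture viewer there is one more tool, called by a JSON object that holds its "method" and its "body", one argument or row to a line. drive_tool: Moves the arm, as the interface text tells. Shifts and turns lie within -1 to 1; 1 stands for 0.06 m of shift or 10 degrees of turn. Its arguments: {"type":"object","properties":{"commands":{"type":"array","items":{"type":"array","items":{"type":"number","minimum":-1,"maximum":1}}},"squeeze":{"type":"number"}},"required":["commands"]}

```bash
mkdir -p pics; cat > h.py <<'E'
import numpy as np,cv2
from workcell import bot,optics
from scipy.spatial.transform import Rotation as R
def rot(a):
    a=np.array(a,float)
    return a if a.shape==(3,3) else R.from_quat(a[[1,2,3,0]]).as_matrix()
def world(im,u,v):
    d=im["z_map"][int(v),int(u)];K=np.array(im["camera_matrix"])
    return rot(im["attitude"])@(np.linalg.inv(K)@[u,v,1]*d)+np.array(im["origin"])
E
python3 - <<'E'
from h import *
import pickle
for n in("scene","top"):
    im=optics.get_image(n);pickle.dump(im,open(n+".pkl","wb"))
    cv2.imwrite(f"pics/{n}0.png",im["pixels"][:,:,::-1]);print(n,im["origin"],im["attitude"],im["camera_matrix"])
s=bot.sense();print(s["tool_pos"],s["eef_rot"],s["time"],s["opening"])
E
```

```text
scene [1.56203489 0.35472897 0.84935725] [-0.26525474  0.51753661  0.73147733 -0.35600098] [[586.8693939    0.         320.35482961]
 [  0.         586.8693939  235.21611656]
 [  0.           0.           1.        ]]
top [0.46760196 0.01595837 1.19833373] [ 0.04820527 -0.69885723  0.71258246 -0.03874363] [[546.68500451   0.         317.92956046]
 [  0.         546.68500451 239.97065889]
 [  0.           0.           1.        ]]
[0.16998054 0.62667179 0.20132967] [-1.43685340e-04  1.32009048e-01  9.91248103e-01 -8.88502751e-04] 0.1 0.9992649169803068
```

View pics/top0.png

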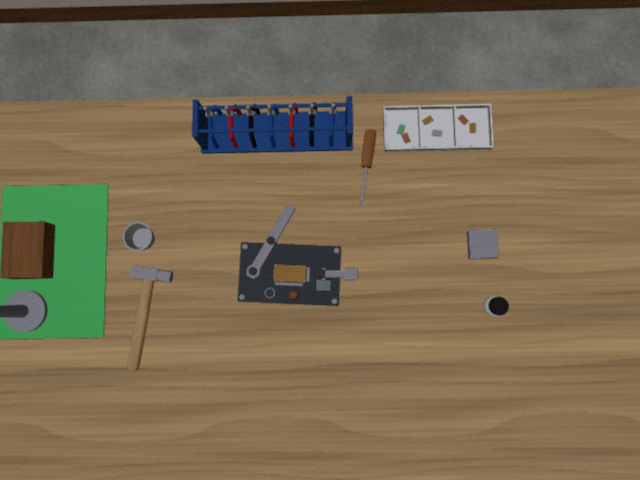

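View pics/scene0.png

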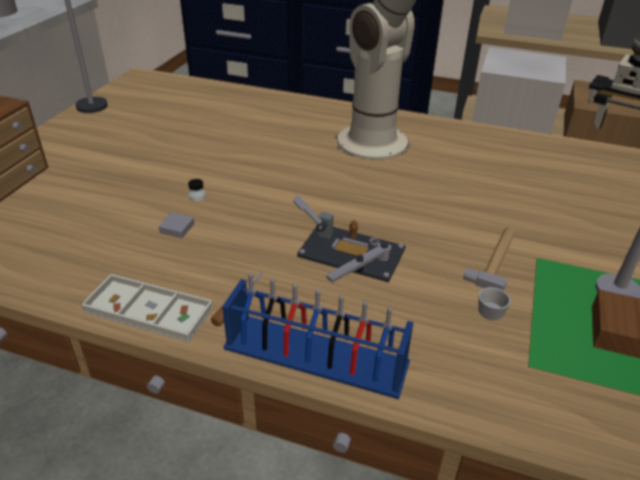

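Top view: fixture base corners are near (242,243), (341,246), (340,304), (239,303). The strap runs from its pivot (253,271) to its free end (291,208), the lever paddle is at (348,273), and the ring and setter are at (270,293) and (294,295). The robot is off to the upper side of the scene.

```bash
python3 - <<'E'
from h import *
import pickle
im=pickle.load(open("top.pkl","rb"))
np.set_printoptions(precision=4,suppress=True)
for n,p in dict(c1=(242,243),c2=(341,246),c3=(340,304),c4=(239,303),b1=(245,247),b2=(337,250),b3=(336,300),b4=(242,297),piv=(253,271),tip=(290,209),mid=(280,226),pad=(349,273),tipl=(355,273),lev=(335,274),plate=(290,273),post=(323,285),setter=(294,295),ring=(270,297),drv=(362,200)).items(): print(n,world(im,*p))
c=im["pixels"][190:320,225:375,::-1];cv2.imwrite("pics/crop.png",cv2.resize(c,None,fx=5,fy=5,interpolation=cv2.INTER_CUBIC)[:600])
E
```

```text
c1 [0.6113 0.197  0.0113]
c2 [ 0.6016 -0.02   -0.0007]
c3 [ 0.4746 -0.0148 -0.0009]
c4 [0.4809 0.2051 0.0025]
b1 [0.6018 0.1898 0.0155]
b2 [ 0.5914 -0.0106  0.0142]
b3 [ 0.4832 -0.006   0.0153]
b4 [0.4934 0.1961 0.0179]
piv [0.5467 0.1679 0.0504]
tip [0.679  0.0889 0.0419]
mid [0.6426 0.1108 0.0413]
pad [ 0.5351 -0.0315  0.1056]
tipl [ 0.5344 -0.043   0.1144]
lev [ 0.535  -0.0039  0.0843]
plate [0.5432 0.0923 0.0151]
post [0.5139 0.0211 0.0658]
setter [0.4947 0.082  0.055 ]
ring [0.4922 0.1356 0.0199]
drv [ 0.7009 -0.0682  0.0137]
```

View pics/crop.png

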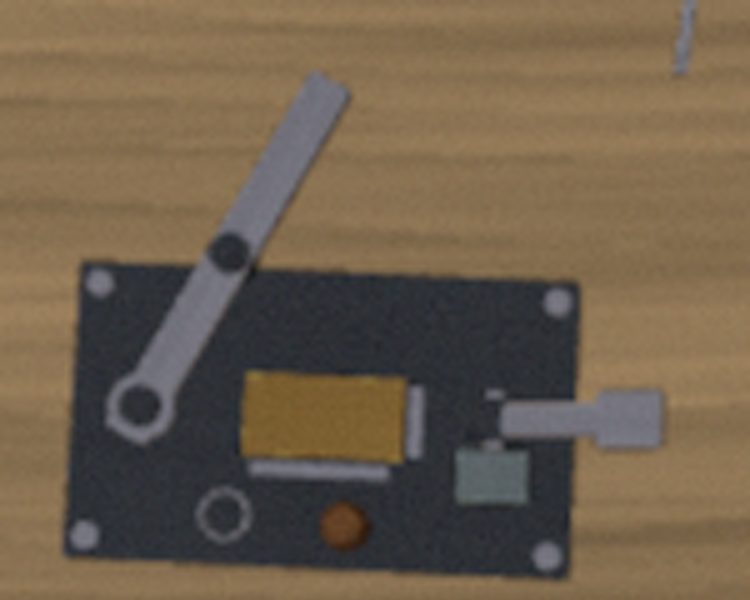

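```bash
cat >> h.py <<'E'
np.set_printoptions(precision=4,suppress=True)
C=np.array([.5425,.0923]);X=np.array([.9987,-.051]);Y=np.array([.051,.9987])
def fix(x,y): return C+X*x+Y*y
def strap_tcp(th,r=.11,gap=0.):
    s,c=np.sin(th),np.cos(th);d=.010+.019*c+.0095*s+gap
    return fix(r*s+d*c,.075-r*c+d*s)
Rg=np.column_stack([np.cross([X[0],X[1],0],[0,0,-1]),[X[0],X[1],0],[0,0,-1]]) # tool y = fixture x
def delta(p,q,Rt=Rg): return Rt.T@(np.array(q)-np.array(p))/.06
def rel(p,q): return delta(p,q)
def rows(p0,R0,p1,R1,n):
    w=R.from_matrix(R0.T@R1).as_rotvec()/n;Rc=R0;out=[]
    for i in range(n):
        out.append(np.r_[Rc.T@((np.array(p1)-p0)/n)/.06,w/np.radians(10)]);Rc=Rc@R.from_rotvec(w).as_matrix()
    return np.round(out,2)
E
python3 - <<'E'
from h import *
import pickle
im=pickle.load(open("top.pkl","rb"));print("rack",world(im,230,150),world(im,275,105),world(im,275,128),world(im,275,150))
s=bot.sense();p=np.array(s["tool_pos"]);R0=rot(s["eef_rot"])
t=strap_tcp(1.09,gap=.025);print(t);print(Rg)
print(rows(p,R0,np.r_[(p[:2]+t)/2+.03,.2],Rg,10).tolist())
pp=strap_tcp(1.09)
for th in(1.09,.8,.5,.25,0,-.05): print(th,strap_tcp(th))
E
```

```text
rack [0.8221 0.2239 0.0092] [0.8883 0.1136 0.1037] [0.8382 0.1139 0.1052] [0.8195 0.1228 0.0104]
[0.6676 0.1564]
[[ 0.051   0.9987  0.    ]
 [ 0.9987 -0.051   0.    ]
 [ 0.      0.     -1.    ]]
[[-0.54, -0.21, 0.0, -0.0, 0.0, 0.78], [-0.56, -0.13, 0.0, -0.0, 0.0, 0.78], [-0.57, -0.06, 0.0, -0.0, 0.0, 0.78], [-0.58, 0.02, 0.0, -0.0, 0.0, 0.78], [-0.57, 0.1, 0.0, -0.0, 0.0, 0.78], [-0.55, 0.18, 0.0, -0.0, 0.0, 0.78], [-0.52, 0.25, 0.0, -0.0, 0.0, 0.78], [-0.48, 0.32, 0.0, -0.0, 0.0, 0.78], [-0.44, 0.38, 0.0, -0.0, 0.0, 0.78], [-0.38, 0.43, 0.0, -0.0, 0.0, 0.78]]
1.09 [0.6549 0.1349]
0.8 [0.6432 0.1071]
0.5 [0.6222 0.0817]
0.25 [0.5982 0.0655]
0 [0.5697 0.0559]
-0.05 [0.5636 0.0549]
```

{"method": "drive_tool", "body": {
  "commands": [
    [-1,-0.54,-0.21,0,0,0,0.78],
    [-1,-0.56,-0.13,0,0,0,0.78],
    [-1,-0.57,-0.06,0,0,0,0.78],
    [-1,-0.58,0.02,0,0,0,0.78],
    [-1,-0.57,0.1,0,0,0,0.78],
    [-1,-0.55,0.18,0,0,0,0.78],
    [-1,-0.52,0.25,0,0,0,0.78],
    [-1,-0.48,0.32,0,0,0,0.78],
    [-1,-0.44,0.38,0,0,0,0.78],
    [-1,-0.38,0.43,0,0,0,0.78]
  ]
}}

```text
time: 1.35
tool_pos: [0.4494, 0.4206, 0.2018]
eef_rot: [-0.0, 0.728, 0.686, -0.0]
force: [0.3, 0.5, -0.5]
opening: 0.012
gripper_force: 0.0
```

```bash
python3 - <<'E'
from h import *
s=bot.sense();p=np.array(s["tool_pos"]);R0=rot(s["eef_rot"])
print(p,R0,s["time"],s["joint_pos"],s["opening"],s["force"])
t=strap_tcp(1.09,gap=.025)
print(rows(p,R0,np.r_[t,.1],Rg,10)[[0,9]].tolist())
E
```

```text
[0.4494 0.4206 0.2018] [[ 0.0598  0.9982 -0.0007]
 [ 0.9982 -0.0598 -0.0006]
 [-0.0007 -0.0007 -1.    ]] 1.35 [-0.7457  0.4075 -0.0659  1.6518  0.0294  1.0841 -0.8798] 0.011907879185601941 [ 0.3186  0.5198 -0.5304]
[[-0.42, 0.39, 0.17, -0.0, 0.0, -0.01], [-0.42, 0.39, 0.17, -0.0, 0.0, -0.01]]
```

{"method": "drive_tool", "body": {
  "commands": [
    [-1,-0.42,0.39,0,0,0,0],
    [-1,-0.42,0.39,0.1,0,0,0],
    [-1,-0.42,0.39,0.1,0,0,0],
    [-1,-0.42,0.39,0.2,0,0,0],
    [-1,-0.42,0.39,0.2,0,0,0],
    [-1,-0.42,0.39,0.2,0,0,0],
    [-1,-0.42,0.39,0.2,0,0,0],
    [-1,-0.42,0.39,0.2,0,0,0],
    [-1,-0.42,0.39,0.2,0,0,0],
    [-1,-0.42,0.39,0.2,0,0,0]
  ]
}}

```text
time: 2.6
tool_pos: [0.6687, 0.1562, 0.1053]
eef_rot: [-0.0, 0.726, 0.687, -0.0]
force: [-0.0, -0.1, 0.3]
opening: 0.007
gripper_force: 0.0
```

```bash
python3 - <<'E'
from h import *
im=optics.get_image("scene");cv2.imwrite("pics/s1.png",cv2.resize(im["pixels"][120:360,200:520,::-1],None,fx=2.5,fy=2.5))
s=bot.sense();p=np.array(s["tool_pos"]);R0=rot(s["eef_rot"])
print(p,s["time"],s["force"])
t=strap_tcp(1.09,gap=.025)
print(rows(p,R0,np.r_[t,.026],Rg,1))
q=[np.r_[strap_tcp(th,gap=g),.026] for th,g in((1.09,.025),(1.09,0),(.9,0),(.7,0),(.5,0),(.35,0),(.2,0),(.1,0),(0,0),(-.05,0))]
for a,b in zip(q,q[1:]): print(rel(a,b))
E
```

```text
[0.671  0.1492 0.1035] 2.65 [ 2.2267 -4.9039 -0.1912]
[[ 0.12 -0.06  1.29 -0.    0.03 -0.06]]
[-0.3694 -0.1927  0.    ]
[-0.3119 -0.0961  0.    ]
[-0.3154 -0.1674  0.    ]
[-0.2863 -0.2361  0.    ]
[-0.185  -0.2201  0.    ]
[-0.1514 -0.2531  0.    ]
[-0.0787 -0.1845  0.    ]
[-0.0588 -0.1948  0.    ]
[-0.0215 -0.1005  0.    ]
```

View pics/s1.png

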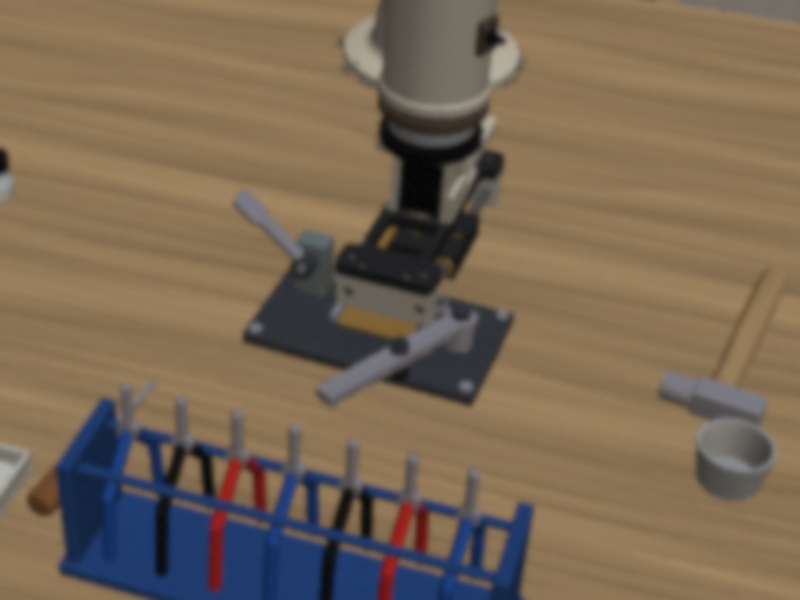

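```bash
python3 - <<'E'
from h import *
import pickle
im=pickle.load(open("scene.pkl","rb"))
for P in ([.671,.149,.1035],[.679,.0889,.042],[.546,.167,.05]):
    c=rot(im["attitude"]).T@(np.array(P)-im["origin"]);u=im["camera_matrix"]@(c/c[2]);print(u,(u[:2]-[200,120])*2.5)
s=bot.sense();print(s["tool_pos"],s["force"])
E
```

```text
[359.817  256.9174   1.    ] [399.5424 342.2936]
[329.2211 275.6806   1.    ] [323.0529 389.2014]
[381.5857 243.7188   1.    ] [453.9643 309.2971]
[0.671  0.1492 0.1035] [ 2.2267 -4.9039 -0.1912]
```

The view shows the gripper over the strap's outer side. The strap lies at (330,390)–(460,315), the lever is raised at (270,225), and the descent is clear.

{"method": "drive_tool", "body": {
  "commands": [
    [-1,0.12,-0.05,0,0,0,0],
    [-1,0,0,0,0,0,0],
    [-1,0,0,0.2,0,0,0],
    [-1,0,0,0.25,0,0,0],
    [-1,0,0,0.25,0,0,0],
    [-1,0,0,0.25,0,0,0],
    [-1,0,0,0.2,0,0,0],
    [-1,0,0,0.1,0,0,0],
    [-1,0,0,0,0,0,0],
    [-1,0,0,0,0,0,0]
  ]
}}

```text
time: 3.9
tool_pos: [0.6665, 0.1645, 0.0319]
eef_rot: [0.0, 0.726, 0.687, 0.0]
force: [-0.1, 0.4, 0.6]
opening: 0.003
gripper_force: 0.0
```

{"method": "drive_tool", "body": {
  "commands": [
    [-1,-0.16,-0.06,0.1,0,0,0],
    [-1,-0.16,-0.06,0,0,0,0],
    [-1,-0.18,-0.05,0,0,0,0],
    [-1,-0.15,-0.05,0,0,0,0],
    [-1,-0.16,-0.05,0,0,0,0],
    [-1,-0.16,-0.08,0,0,0,0],
    [-1,-0.16,-0.09,0,0,0,0],
    [-1,-0.14,-0.12,0,0,0,0],
    [-1,-0.14,-0.12,0,0,0,0],
    [-1,0,0,0,0,0,0]
  ]
}}

```text
time: 5.15
tool_pos: [0.6198, 0.0812, 0.0253]
eef_rot: [-0.0, 0.727, 0.687, -0.0]
force: [0.2, -0.4, -0.2]
opening: 0.005
gripper_force: 0.0
```

```bash
python3 - <<'E'
from h import *
im=optics.get_image("scene");cv2.imwrite("pics/s2.png",cv2.resize(im["pixels"][180:320,260:440,::-1],None,fx=4,fy=4))
s=bot.sense();p=np.array(s["tool_pos"]);print(p,s["force"])
for th in(.5,.35,.2,.1,0,-.05): print(th,rel(p,np.r_[strap_tcp(th),.026]))
E
```

```text
[0.6203 0.082  0.0254] [ 0.5205 -0.1499 -0.7484]
0.5 [-0.0036  0.0314 -0.01  ]
0.35 [-0.1886 -0.1887 -0.01  ]
0.2 [-0.34   -0.4418 -0.01  ]
0.1 [-0.4187 -0.6262 -0.01  ]
0 [-0.4775 -0.821  -0.01  ]
-0.05 [-0.499  -0.9215 -0.01  ]
```

View pics/s2.png

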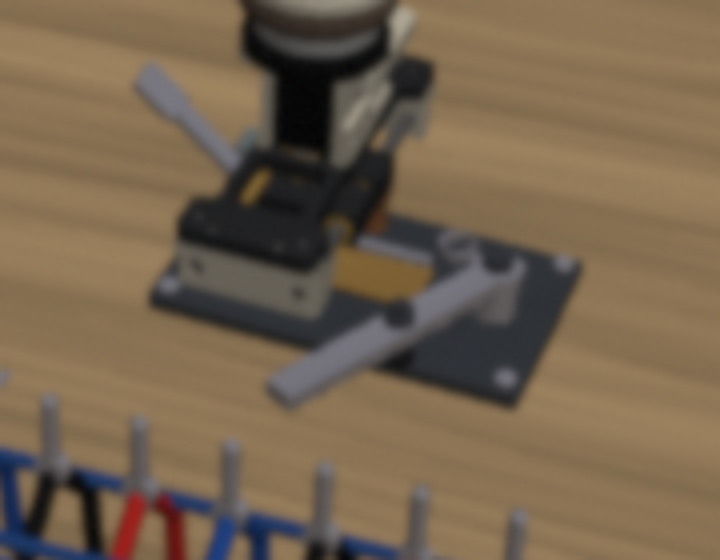

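```bash
python3 - <<'E'
from h import *
im=optics.get_image("top");cv2.imwrite("pics/t2.png",cv2.resize(im["pixels"][170:320,220:400,::-1],None,fx=4,fy=4))
sc=optics.get_image("scene")
print("strap tip",world(sc,260+285/4,180+385/4),"mid",world(sc,260+350/4,180+345/4))
for u,v in((190,260),(320,280),(250,280),(310,312),(180,290)): print("panel",world(sc,260+u/4,180+v/4))
s=bot.sense();print(s["tool_pos"],s["force"],s["torque"],s["joint_pos"],s["time"])
E
```

```text
strap tip [0.6805 0.0938 0.0432] mid [0.6387 0.1165 0.0437]
panel [0.7026 0.0487 0.1298]
panel [0.7066 0.117  0.1392]
panel [0.7063 0.0813 0.129 ]
panel [0.7096 0.1136 0.1204]
panel [0.589  0.0024 0.0115]
[0.6209 0.0828 0.0255] [-0.3722  0.7694 -0.1501] [-0.063   0.0831 -0.0299] [-0.1873  0.6351  0.0163  1.7433 -0.0145  0.7627 -0.2186] 5.3
```

View pics/t2.png

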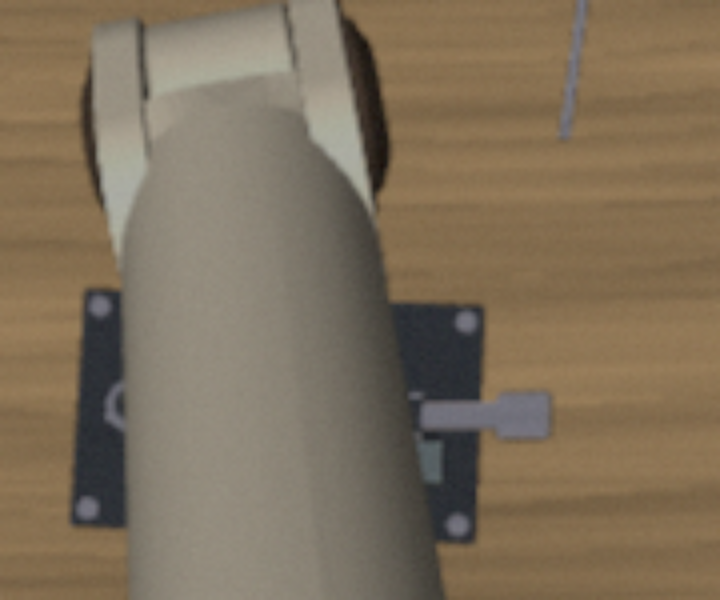

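The strap hasn't moved: its tip is still at (0.68, 0.09). The fingers went across it without contact, and the body's lower edge looks higher than expected. I'll lift, turn the gripper so the fingers are visible, and measure the tip.

{"method": "drive_tool", "body": {
  "commands": [
    [-1,0,0,-0.4,0,0,0],
    [-1,0,0,-0.4,0,0,0],
    [-1,0,0,-0.4,0,0,0],
    [-1,0,0,-0.3,0,0,0],
    [-1,0,0,0,0,0,-1],
    [-1,0,0,0,0,0,-1],
    [-1,0,0,0,0,0,-1],
    [-1,0,0,0,0,0,-1],
    [-1,0,0,0,0,0,-1],
    [-1,0,0,0,0,0,-1]
  ]
}}

```text
time: 6.55
tool_pos: [0.6205, 0.0825, 0.1152]
eef_rot: [-0.0, 0.283, 0.959, -0.0]
force: [0.1, 0.1, -0.3]
opening: 0.009
gripper_force: 0.0
```

```bash
python3 - <<'E'
from h import *
import pickle
im=optics.get_image("scene");pickle.dump(im,open("s3.pkl","wb"));cv2.imwrite("pics/s3.png",cv2.resize(im["pixels"][160:300,260:440,::-1],None,fx=4,fy=4))
s=bot.sense();P=s["tool_pos"];print(P,s["force"],s["opening"])
c=rot(im["attitude"]).T@(np.array(P)-im["origin"]);u=im["camera_matrix"]@(c/c[2]);print((u[:2]-[260,160])*4)
E
```

```text
[0.6205 0.0823 0.1152] [ 0.404  -0.4502 -0.9849] 0.006047024675412023
[303.9451 284.4735]
```

View pics/s3.png

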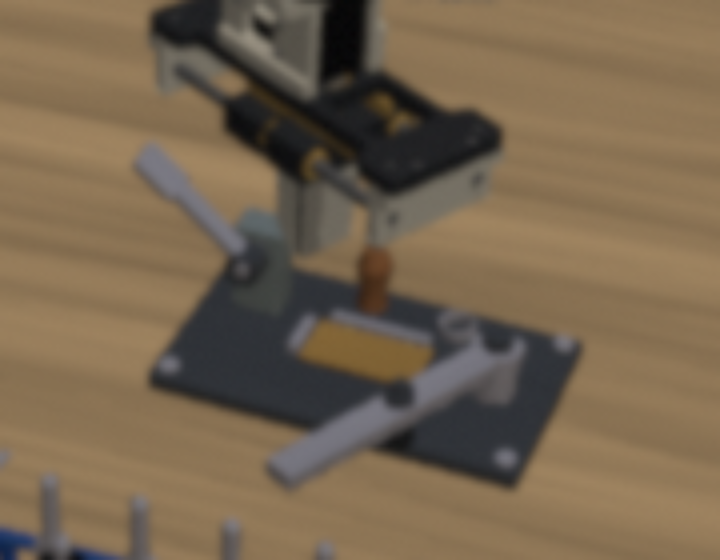

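The finger tips are at about (310,248), while the reported TCP projects to (304,284), so the real tip seems higher than reported. I'll measure it by depth.

```bash
python3 - <<'E'
from h import *
import pickle
im=pickle.load(open("s3.pkl","rb"))
for u,v in((285,190),(285,235),(300,235),(300,245),(312,240),(340,235),(335,200),(300,252),(345,240)): print((u,v),world(im,260+u/4,160+v/4))
# lowest points in finger region
H,W=im["z_map"].shape
pts=[]
for v in range(200,226):
    for u in range(328,352):
        w=world(im,u,v)
        if .57<w[0]<.68 and .05<w[1]<.12 and w[2]>.08: pts.append((*w,u,v))
pts=np.array(pts);print(len(pts),pts[np.argsort(pts[:,2])][:12]);print(pts[:,:3].min(0),pts[:,:3].max(0))
E
```

```text
(285, 190) [0.6231 0.0709 0.1739]
(285, 235) [0.6263 0.0727 0.1485]
(300, 235) [0.6337 0.0829 0.156 ]
(300, 245) [0.6278 0.0814 0.1453]
(312, 240) [0.6347 0.0896 0.1553]
(340, 235) [0.6244 0.1013 0.1543]
(335, 200) [0.635  0.1006 0.1827]
(300, 252) [0.6313 0.0826 0.1436]
(345, 240) [0.4216 0.0499 0.0011]
426 [[  0.6236   0.0782   0.1372 334.     223.    ]
 [  0.6257   0.0767   0.1383 333.     223.    ]
 [  0.6166   0.0911   0.1383 341.     222.    ]
 [  0.6282   0.0839   0.1393 336.     224.    ]
 [  0.6251   0.0764   0.1403 333.     222.    ]
 [  0.6246   0.0784   0.1405 334.     222.    ]
 [  0.6265   0.0747   0.1408 332.     222.    ]
 [  0.6242   0.0739   0.1417 332.     221.    ]
 [  0.6259   0.0765   0.1434 333.     221.    ]
 [  0.6313   0.0826   0.1436 335.     223.    ]
 [  0.6237   0.0736   0.1437 332.     220.    ]
 [  0.6357   0.084    0.1445 335.     224.    ]]
[0.6166 0.0644 0.1372] [0.6775 0.1191 0.2239]
```

The real tip is about 25 mm above the reported TCP, so at a reported 25 mm it cleared the top of the strap. I'll correct the height for this and repeat the approach.

```bash
python3 - <<'E'
from h import *
s=bot.sense();p=np.array(s["tool_pos"]);R0=rot(s["eef_rot"])
print(rows(p,R0,np.r_[strap_tcp(1.09,gap=.028),.115],Rg,7).tolist())
E
```

```text
[[0.0, 0.22, 0.0, -0.0, -0.0, 0.86], [0.03, 0.21, 0.0, -0.0, -0.0, 0.86], [0.06, 0.21, 0.0, -0.0, -0.0, 0.86], [0.09, 0.19, 0.0, -0.0, -0.0, 0.86], [0.12, 0.18, 0.0, -0.0, -0.0, 0.86], [0.15, 0.16, 0.0, -0.0, -0.0, 0.86], [0.17, 0.13, 0.0, -0.0, -0.0, 0.86]]
```

{"method": "drive_tool", "body": {
  "commands": [
    [-1,0,0.22,0,0,0,0.86],
    [-1,0.03,0.21,0,0,0,0.86],
    [-1,0.06,0.21,0,0,0,0.86],
    [-1,0.09,0.19,0,0,0,0.86],
    [-1,0.12,0.18,0,0,0,0.86],
    [-1,0.15,0.16,0,0,0,0.86],
    [-1,0.17,0.13,0,0,0,0.86],
    [-1,0,0,0.2,0,0,0],
    [-1,0,0,0.3,0,0,0],
    [-1,0,0,0.2,0,0,0]
  ]
}}

```text
time: 7.85
tool_pos: [0.6689, 0.1566, 0.0709]
eef_rot: [-0.001, 0.728, 0.686, -0.001]
force: [-0.5, 0.2, -1.2]
opening: 0.002
gripper_force: 0.0
```

{"method": "drive_tool", "body": {
  "commands": [
    [-1,0,0,0.3,0,0,0],
    [-1,0,0,0.3,0,0,0],
    [-1,0,0,0.2,0,0,0],
    [-1,0,0,0.15,0,0,0],
    [-1,0,0,0.1,0,0,0],
    [-1,0,0,0.05,0,0,0],
    [-1,0,0,0.05,0,0,0],
    [-1,0,0,0,0,0,0],
    [-1,0,0,0,0,0,0],
    [-1,0,0,0,0,0,0]
  ]
}}

```text
time: 9.1
tool_pos: [0.6706, 0.1579, 0.0046]
eef_rot: [0.0, 0.728, 0.686, 0.0]
force: [-1.1, 0.4, 0.2]
opening: 0.004
gripper_force: 0.0
```

{"method": "drive_tool", "body": {
  "commands": [
    [-1,-0.13,-0.08,0,0,0,0],
    [-1,-0.13,-0.08,0,0,0,0],
    [-1,-0.14,-0.08,0,0,0,0],
    [-1,-0.15,-0.05,0,0,0,0],
    [-1,-0.16,-0.05,0,0,0,0],
    [-1,-0.16,-0.08,0,0,0,0],
    [-1,-0.16,-0.09,0,0,0,0],
    [-1,-0.14,-0.12,0,0,0,0],
    [-1,-0.14,-0.12,0,0,0,0],
    [-1,0,0,0,0,0,0]
  ]
}}

```text
time: 10.35
tool_pos: [0.62, 0.0806, 0.0042]
eef_rot: [-0.0, 0.728, 0.686, -0.001]
force: [-0.3, 0.0, 0.7]
opening: 0.001
gripper_force: 0.0
```

```bash
python3 - <<'E'
from h import *
im=optics.get_image("scene");cv2.imwrite("pics/s4.png",cv2.resize(im["pixels"][180:320,260:440,::-1],None,fx=4,fy=4))
s=bot.sense();p=np.array(s["tool_pos"]);print(p,s["force"])
for th in(.5,.35,.2,.1,0,-.05): print(th,rel(p,np.r_[strap_tcp(th),.004]))
E
```

```text
[0.6205 0.0813 0.0043] [ 0.2393  0.6019 -0.5449]
0.5 [0.007  0.0277 0.0055]
0.35 [-0.178  -0.1923  0.0055]
0.2 [-0.3294 -0.4454  0.0055]
0.1 [-0.4081 -0.6299  0.0055]
0 [-0.467  -0.8247  0.0055]
-0.05 [-0.4884 -0.9252  0.0055]
```

View pics/s4.png

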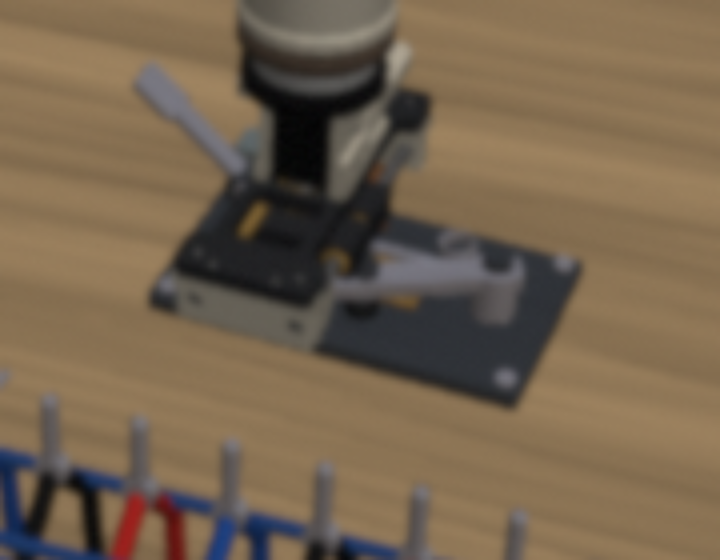

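The strap is moving with the fingers and is now at about 0.5 rad. The lever is still raised. Continuing.

{"method": "drive_tool", "body": {
  "commands": [
    [-1,-0.09,-0.1,0,0,0,0],
    [-1,-0.09,-0.1,0,0,0,0],
    [-1,-0.07,-0.12,0,0,0,0],
    [-1,-0.07,-0.13,0,0,0,0],
    [-1,-0.05,-0.1,0,0,0,0],
    [-1,-0.03,-0.08,0,0,0,0],
    [-1,-0.03,-0.07,0,0,0,0],
    [-1,-0.02,-0.06,0,0,0,0],
    [-1,0,0,0,0,0,0],
    [-1,0,0,0,0,0,0]
  ]
}}

```text
time: 11.65
tool_pos: [0.5736, 0.0576, 0.0042]
eef_rot: [-0.0, 0.728, 0.686, -0.0]
force: [0.7, 0.1, -1.0]
opening: 0.005
gripper_force: 0.0
```

{"method": "drive_tool", "body": {
  "commands": [
    [-1,0,-0.05,0,0,0,0],
    [-1,0,0,0,0,0,0],
    [-1,0,-0.04,0,0,0,0],
    [-1,0,0,0,0,0,0],
    [-1,0,-0.03,0,0,0,0],
    [-1,0,0,0,0,0,0],
    [-1,0,0,0,0,0,0],
    [-1,0,0,0,0,0,0],
    [-1,0,0,0,0,0,0],
    [-1,0,0,0,0,0,0]
  ]
}}

```text
time: 12.9
tool_pos: [0.5665, 0.0582, 0.0042]
eef_rot: [-0.0, 0.728, 0.686, -0.0]
force: [-0.1, -0.1, 0.2]
opening: 0.004
gripper_force: 0.0
```

{"method": "drive_tool", "body": {
  "commands": [
    [-1,0,-0.04,0,0,0,0],
    [-1,0,0,0,0,0,0],
    [-1,0,-0.04,0,0,0,0],
    [-1,0,0,0,0,0,0],
    [-1,0,-0.03,0,0,0,0],
    [-1,0,0,0,0,0,0],
    [-1,0,0,0,0,0,0],
    [-1,0,0,0,0,0,0],
    [-1,0,0,0,0,0,0],
    [-1,0,0,0,0,0,0]
  ]
}}

```text
time: 14.15
tool_pos: [0.5648, 0.0583, 0.0052]
eef_rot: [0.003, 0.728, 0.686, 0.003]
force: [10.4, -0.5, -7.8]
opening: 0.005
gripper_force: 5.0
```

```bash
python3 - <<'E'
from h import *
im=optics.get_image("scene");cv2.imwrite("pics/s5.png",cv2.resize(im["pixels"][180:320,260:440,::-1],None,fx=4,fy=4))
s=bot.sense();print(s["tool_pos"],s["force"])
E
```

```text
[0.5648 0.0583 0.0052] [ 9.7484 -0.992  -7.2577]
```

View pics/s5.png

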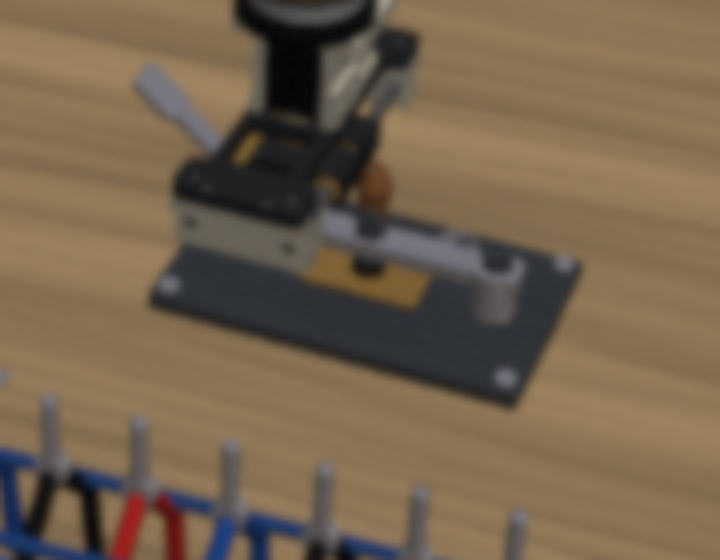

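The strap is fully over, with 10 N on its stop. It lies parallel to the base edge and the lever is still raised at (150,80). Backing off, then rising.

{"method": "drive_tool", "body": {
  "commands": [
    [-1,0,0.15,0,0,0,0],
    [-1,0,0.2,0,0,0,0],
    [-1,0,0.1,0,0,0,0],
    [-1,0,0,-0.4,0,0,0],
    [-1,0,0,-0.5,0,0,0],
    [-1,0,0,-0.5,0,0,0],
    [-1,0,0,-0.5,0,0,0],
    [-1,0,0,-0.5,0,0,0],
    [-1,0,0,0,0,0,0],
    [-1,0,0,0,0,0,0]
  ]
}}

```text
time: 15.45
tool_pos: [0.5863, 0.057, 0.1477]
eef_rot: [-0.0, 0.728, 0.686, -0.0]
force: [-0.6, 0.3, -0.6]
opening: 0.007
gripper_force: 0.0
```

```bash
python3 - <<'E'
from h import *
im=optics.get_image("scene")
s=bot.sense();p=np.array(s["tool_pos"]);R0=rot(s["eef_rot"]);print(p)
u,v=260+152/4,180+75/4
print("pad",world(im,u,v),world(im,260+165/4,180+95/4))
t=np.r_[fix(0,-.125),.15];print(rows(p,R0,t,Rg,1))
E
```

```text
[0.5859 0.0569 0.1471]
pad [ 0.5264 -0.0377  0.1092] [ 0.5362 -0.0262  0.1045]
[[-1.54 -0.74 -0.05 -0.01  0.   -0.04]]
```

{"method": "drive_tool", "body": {
  "commands": [
    [-1,-0.26,-0.12,0,0,0,0],
    [-1,-0.26,-0.12,0,0,0,0],
    [-1,-0.26,-0.12,0,0,0,0],
    [-1,-0.26,-0.12,0,0,0,0],
    [-1,-0.25,-0.13,0,0,0,0],
    [-1,-0.25,-0.13,0,0,0,0],
    [-1,0,0,0.2,0,0,0],
    [-1,0,0,0.3,0,0,0],
    [-1,0,0,0,0,0,0],
    [-1,0,0,0,0,0,0]
  ]
}}

```text
time: 16.75
tool_pos: [0.5374, -0.0321, 0.1182]
eef_rot: [-0.0, 0.727, 0.686, 0.0]
force: [-0.0, -0.9, 0.7]
opening: 0.009
gripper_force: 0.0
```

```bash
python3 - <<'E'
from h import *
im=optics.get_image("scene");cv2.imwrite("pics/s6.png",cv2.resize(im["pixels"][160:300,240:420,::-1],None,fx=4,fy=4))
s=bot.sense();p=np.array(s["tool_pos"]);R0=rot(s["eef_rot"]);print(p,s["force"])
print(rows(p,R0,np.r_[fix(0,-.125),.12],Rg,1))
E
```

```text
[ 0.5377 -0.0322  0.1186] [-0.7719  0.2383 -0.0916]
[[-0.01 -0.03 -0.02  0.   -0.   -0.04]]
```

View pics/s6.png

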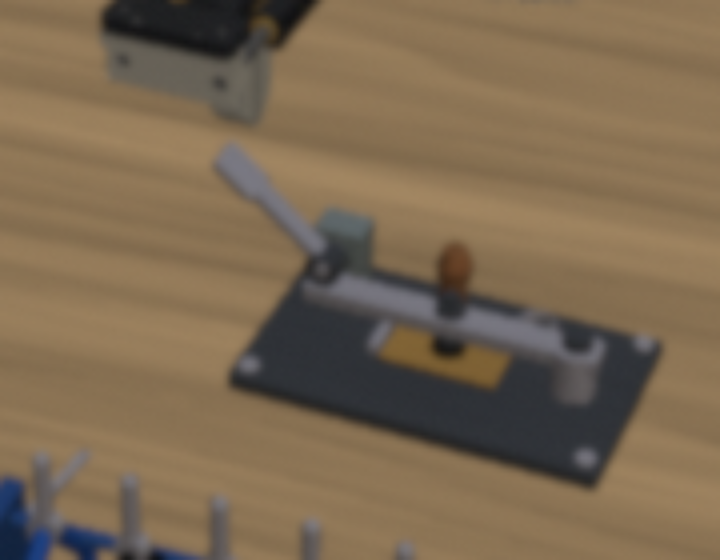

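The strap is fully over and under the cam, and the finger is directly above the raised paddle at (235,160). Pressing down.

{"method": "drive_tool", "body": {
  "commands": [
    [-1,0,0,0.2,0,0,0],
    [-1,0,0,0.2,0,0,0],
    [-1,-0.03,0,0.2,0,0,0],
    [-1,-0.03,0,0.2,0,0,0],
    [-1,-0.04,0,0.15,0,0,0],
    [-1,-0.04,0,0.15,0,0,0],
    [-1,-0.03,0,0.1,0,0,0],
    [-1,0,0,0.1,0,0,0],
    [-1,0,0,0,0,0,0],
    [-1,0,0,0,0,0,0]
  ]
}}

```text
time: 18.05
tool_pos: [0.5361, -0.0421, 0.04]
eef_rot: [-0.001, 0.727, 0.686, -0.0]
force: [1.0, 0.0, 0.1]
opening: 0.009
gripper_force: 0.0
```

{"method": "drive_tool", "body": {
  "commands": [
    [-1,0,0,0.04,0,0,0],
    [-1,0,0,0,0,0,0],
    [-1,0,0,0.04,0,0,0],
    [-1,0,0,0,0,0,0],
    [-1,0,0,0.03,0,0,0],
    [-1,0,0,0,0,0,0],
    [-1,0,0,0,0,0,0],
    [-1,0,0,0,0,0,0],
    [-1,0,0,0,0,0,0],
    [-1,0,0,0,0,0,0]
  ]
}}

```text
time: 19.3
tool_pos: [0.5369, -0.0424, 0.0369]
eef_rot: [-0.0, 0.728, 0.686, 0.0]
force: [-9.6, 0.7, 31.2]
opening: 0.002
gripper_force: 15.3
```

{"method": "drive_tool", "body": {
  "commands": [
    [-1,0,0,-0.2,0,0,0],
    [-1,0,0,-0.4,0,0,0],
    [-1,0,0,-0.5,0,0,0],
    [-1,0,0,-0.5,0,0,0],
    [-1,0,0,-0.5,0,0,0],
    [-1,0,0,-0.4,0,0,0],
    [-1,0,0,0,0,0,0],
    [-1,0,0,0,0,0,0],
    [-1,0,0,0,0,0,0],
    [-1,0,0,0,0,0,0]
  ]
}}

```text
time: 20.55
tool_pos: [0.536, -0.0428, 0.1827]
eef_rot: [-0.001, 0.728, 0.686, -0.001]
force: [-0.8, 0.2, -0.4]
opening: 0.01
gripper_force: 0.0
```

```bash
python3 - <<'E'
from h import *
im=optics.get_image("scene");cv2.imwrite("pics/s7.png",cv2.resize(im["pixels"][160:300,240:420,::-1],None,fx=4,fy=4))
E
```

```text
(no output)
```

View pics/s7.png

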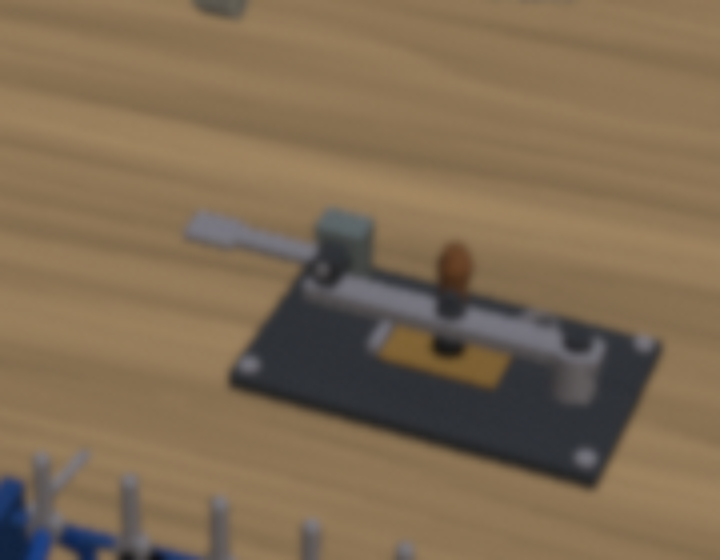

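The lever lies level from (325,255) to (190,225), parallel to the strap. I'll check the heights and hand in if they agree.

```bash
python3 - <<'E'
from h import *
im=optics.get_image("scene")
z=[np.median([world(im,240+(u+du)/4,160+(v+dv)/4)[2] for du in(-4,0,4) for dv in(-4,0,4)]) for u,v in((205,228),(225,230),(270,243),(295,249))]
print(z)
if z[0]<.067 and z[1]<.067: print(bot.hand_in())
E
```

```text
[np.float64(0.06016393044136936), np.float64(0.05991775303078262), np.float64(0.05885608374027251), np.float64(0.06074224452883259)]
the job is handed in; nothing more can be done
None
```

The strap is fully over against its stop, the lever is pressed down level, and the job is handed in; no verdict came back, but nothing in the images looked disturbed.

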